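# Put the scale's check weights back in their graded block

## Robot

A 6-joint arm with a two-finger parallel gripper is mounted at the origin on a cart in front of the work surface, level with it; the furniture and walls round the work are solid. World frame = base frame: x ahead of the robot, y to its left, z up, the work surface at z = 0. Lengths are in m, angles in rad, forces in N, time in s.
With the tool pointing down it reaches from about 0.35 to 0.775 m from the base axis. Payload 7.3 kg.
Tool frame: the origin (TCP) lies at the very end of the fingers, on their centre line; the grasp point (between the pads) lies 19 mm behind it (robot.tcp_to_grasp is the z of the grasp point in the tool frame, in m); z points along the fingers, y is the line along which they close (so a half turn about z gives the same grasp; the last joint's range is limited). The gripper opens to 92 mm and grips with 3 to 60 N. Pads are 19 mm wide; open, the fingers measure 130 mm over their backs; the gripper's body (75 mm by 190 mm) begins 47 mm behind the grasp point.
Start: joints at [-1.466, 0.342, 1.524, -0, 1.275, -0.146], TCP at [0.13, -0.509, 0.227] pointing down, gripper open.
Joint ranges: [-2.53, 2.53], [-0.77, 2.02], [0.04, 2.7], [-1, 4.14], [0.28, 2.66], [-3.11, 3.11]. Speed limits (rad/s): [2.57, 2.57, 3.14, 3.14, 3.14, 3.14].

## Interface

Orientations are given as [roll, pitch, yaw] about the fixed x, y, z axes, in that order (R = Rz(yaw) Ry(pitch) Rx(roll)).
In Python, from cell import monitor, read_camera, get_calibration, job, robot gives the robot as it stands. The module is installed in compiled form; this text tells all that it offers.
- The arm moves only by the tool send_rows, never from a script. Its argument "targets" is a list of rows, each an object with "translation": the shift along the tool's x, y, z in cm, a list of three; "spin": the turn about the tool's z in degrees; "jaw": the opening, from 0 (shut) to 1 (fully open). A call has exactly 5 rows; each row is the pose to reach, as a shift and turn from the pose commanded when the call began, along the tool's axes at that moment; what a row does not reach only later rows make up. A row lasts 1/10 s, in which the tool goes at most 50 mm and 8.59 degrees, less where a joint would pass 70% of its speed; a pose out of reach is approached as far as the arm can. A call with a gripper value outside its range is refused whole. The fingers move at their own pace and stop on an object; "force" is the grip in N (left out, the last holds). Time passes only in rows, so rows that repeat a pose let the fingers close, or fill a call up. It gives the time, the measured TCP pose, the force, the opening and the grip force at its end, in the units of the state.
- monitor.observe(): the state, without advancing time (a new reading comes with each control period).
- read_camera(name): name is "scene" or "side" or "wrist"; returns (picture, depth): 480x640x3 uint8, red, green, blue; 480x640 float32, m along the optical axis (not along the pixel's ray), 0 where there is no reading.
- get_calibration(name): a dict with "intrinsics" (3x3 intrinsics, pixels), "origin" and "orientation" of the camera in the world; the wrist camera has in their place "hand_eye" (4x4, takes a point from camera to tool coordinates, whose origin is the TCP and whose axes are the flange's). Camera axes: x right, y up, looking along -z (the intrinsics and any distortion apply to the point x, -y, -z); pixel columns grow to the right and rows downward; lengths in m; the calibration is good to about 2 mm. The wrist camera is an equidistant fisheye: a pixel r from the principal point sees the ray r / f radians off the axis. A picture is of the moment at which its call begins: read the wrist's pose just before it. get_calibration takes no time and is no camera call.
- job.hand_in(): hands the job in; it is judged then, once.
The state is a dict: "time": time; "qpos": joint angles; "qvel": joint speeds; "joint_efforts": joint torques, N m; "tool_pos": TCP position; "tool_rot": TCP orientation; "contact_force": force on the tool from outside, world axes, zero at the start; "torque": the same for the moment, N m; "opening": finger opening in m; "grip_force": force on a finger pad.
Only numpy, scipy, OpenCV 4.12 (cv2) and the standard library are available. Lean on these libraries where they do the work, as an engineer would, in place of code of your own. Each camera call takes 0.05 s, during which the arm holds its last target. There are 200 camera calls.

## Task

The scale has been checked; put its four brass check weights back in the wooden block, each in its own well, so that they stand in order from the smallest weight in the smallest well to the largest in the largest. Each must stand upright on the felt at the bottom of its well. Do not knock any weight over, and leave the scale and the charcoal block where they are.

Things in the scene. Friction and masses are not known exactly. Their poses are not given: they have to be found in the camera images.
- weight_50: the smallest of four solid brass check weights (50 g): an upright cylinder 20 mm across and 20 mm tall with a narrower turned knob on top, 30 mm tall in all; starts upright on a thin dark bench mat whose top is 3 mm above the worktop. Origin: centre of its underside, z up along its axis.
- weight_100: the second smallest of four solid brass check weights (100 g): an upright cylinder 27 mm across and 22 mm tall with a narrower turned knob on top, 34 mm tall in all; starts upright on a thin dark bench mat whose top is 3 mm above the worktop. Origin: centre of its underside, z up along its axis.
- weight_200: the second largest of four solid brass check weights (200 g): an upright cylinder 36 mm across and 25 mm tall with a narrower turned knob on top, 39 mm tall in all; starts upright on a thin dark bench mat whose top is 3 mm above the worktop. Origin: centre of its underside, z up along its axis.
- weight_500: the largest of four solid brass check weights (500 g): an upright cylinder 48 mm across and 34 mm tall with a narrower turned knob on top, 51 mm tall in all; starts upright on a thin dark bench mat whose top is 3 mm above the worktop. Origin: centre of its underside, z up along its axis.
- well_50: smallest of four round wells in a row, by size, in a fixed brown wood block (224 x 84 mm, top 26 mm above the worktop): 28 mm wide, 7.5 mm deep to the green felt disc on its floor, rim chamfered 3 mm; centre 42.5 mm from the next larger well. Origin: underside of the 1.5 mm felt, whose top is 18.5 mm above the worktop; z up, x along the row towards the largest well.
- well_100: second smallest of four round wells in a row, by size, in a fixed brown wood block (224 x 84 mm, top 26 mm above the worktop): 35 mm wide, 7.5 mm deep to the green felt disc on its floor, rim chamfered 3 mm; centre 42.5 mm from the next smaller, 50.5 from the next larger. Origin: underside of the 1.5 mm felt, whose top is 18.5 mm above the worktop; z up, x along the row towards the largest well.
- well_200: second largest of four round wells in a row, by size, in a fixed brown wood block (224 x 84 mm, top 26 mm above the worktop): 44 mm wide, 7.5 mm deep to the green felt disc on its floor, rim chamfered 3 mm; centre 50.5 mm from the next smaller, 61 from the largest. Origin: underside of the 1.5 mm felt, whose top is 18.5 mm above the worktop; z up, x along the row towards the largest well.
- well_500: largest of four round wells in a row, by size, in a fixed brown wood block (224 x 84 mm, top 26 mm above the worktop): 56 mm wide, 7.5 mm deep to the green felt disc on its floor, rim chamfered 3 mm; centre 61 mm from the next smaller. Origin: underside of the 1.5 mm felt, whose top is 18.5 mm above the worktop; z up, x along the row towards the largest well.
- scale: black precision scale behind the work, 125 x 100 x 30 mm, loose on its rubber feet, with a round steel pan 81 mm across and a small display; empty, a bystander. Origin: centre of its underside; the display end faces -x.
- charcoal: black charcoal soldering block, 48 x 70 x 28 mm, lying loose at the near right of the worktop; a bystander. Origin: centre of its underside.

How it is judged:
At the end, for the whole second after the job is handed in: Each of the four weights stands upright (within 0.12 rad) on the felt of its own well: axis within 8 mm of the well's centre and underside within 3 mm of the felt's top, released and at rest (horizontal distance between weight_50 and well_50 below 0.008 m and z of weight_50 in the frame of well_50 between -0.002 and 0.0045 m and angle between each of weight_50, weight_100, weight_200, weight_500's own z axis and vertical below 0.12 rad and linear speed of each of weight_50, weight_100, weight_200, weight_500 below 0.02 m/s and contact force between each of weight_50, weight_100, weight_200, weight_500 and the fingers below 0.1 N and horizontal distance between weight_100 and well_100 below 0.008 m and z of weight_100 in the frame of well_100 between -0.002 and 0.0045 m and horizontal distance between weight_200 and well_200 below 0.008 m and z of weight_200 in the frame of well_200 between -0.002 and 0.0045 m and horizontal distance between weight_500 and well_500 below 0.008 m and z of weight_500 in the frame of well_500 between -0.002 and 0.0045 m); the robot touches nothing.
It fails at once if a weight is knocked over or tipped far (angle between any of weight_50, weight_100, weight_200, weight_500's own z axis and vertical above 0.7 rad).
It fails at once if the scale is shoved more than 15 mm (distance of scale from where it was at the start of the episode above 0.015 m).
It fails at once if the charcoal block is shoved more than 15 mm (distance of charcoal from where it was at the start of the episode above 0.015 m).
It also fails if it takes over 93 s, if anything falls off the work surface, if the arm or the gripper's body presses on something with over 40 N, if the wrist force passes 120 N, or if a joint passes its speed limit or range.

## Working session

There is one attempt and no reset: what is moved stays moved. The work goes in short steps, Python scripts to look and compute and a tool call to move; the robot and the scene stay as the last step left them, time stands still between calls to the robot, and variables do not carry over. Pictures are saved under pics/ and viewed, at most 14 in all, crops included, and the job is handed in when it is done.

Besides the shell and the picture viewer there is one more tool, called as name(argument=value, ...), one argument or row to a line, values as JSON. send_rows: Moves the arm, as the interface text tells. Its arguments: {"type":"object","properties":{"targets":{"type":"array"},"force":{"type":"number"}},"required":["targets"]}

```bash
mkdir -p pics
python3 - <<'E'
from cell import *
import cv2,numpy as np
print(monitor.observe())
for n in ("scene","side"):
    p,d=read_camera(n); np.savez(f"{n}0.npz",p=p,d=d); cv2.imwrite(f"pics/{n}0.png",p[:,:,::-1]); print(n,get_calibration(n))
print(get_calibration("wrist"),robot.tcp_to_grasp)
E
```

```text
{'time': 0.0, 'qpos': array([-1.46599579e+00,  3.42723082e-01,  1.52502126e+00,  1.34124739e-05,
        1.27543538e+00, -1.46002532e-01]), 'qvel': array([ 0.00025698, -0.00166915, -0.00105624, -0.00015633, -0.00263745,
        0.00079478]), 'joint_efforts': array([ 8.57276555e-04, -4.31233120e+01, -2.44215077e+01,  7.19149341e-02,
        5.59598836e-02, -1.29457976e-04]), 'tool_pos': array([ 0.13027535, -0.50814562,  0.22604332]), 'tool_rot': array([-3.14002434e+00, -2.43581996e-04,  2.50798960e-01]), 'contact_force': array([-0.72737371,  0.9222015 , -0.19882754]), 'torque': array([ 0.02105062, -0.00078771,  0.02685724]), 'grip_force': 0.0, 'opening': 0.09176429017461561}
scene {'intrinsics': array([[440.28373696,   0.        , 320.20501987],
       [  0.        , 440.28373696, 234.58807789],
       [  0.        ,   0.        ,   1.        ]]), 'origin': array([ 0.275011  , -0.77174298,  0.79710557]), 'orientation': array([ 0.72382998,  0.00488903, -0.47500648])}
side {'intrinsics': array([[440.7930696 ,   0.        , 318.79945187],
       [  0.        , 440.7930696 , 247.3207287 ],
       [  0.        ,   0.        ,   1.        ]]), 'origin': array([0.41221466, 0.70295678, 0.50788655]), 'orientation': array([ 1.10919846, -0.00741999, -2.93522083])}
{'intrinsics': array([[371.64829954,   0.        , 325.06889896],
       [  0.        , 371.64829954, 233.41486092],
       [  0.        ,   0.        ,   1.        ]]), 'hand_eye': array([[-7.93031067e-04,  9.62508698e-01,  2.71249658e-01,
         7.36395823e-02],
       [ 9.99999564e-01,  6.29297836e-04,  6.90603930e-04,
         8.00273220e-04],
       [ 4.94015467e-04,  2.71250087e-01, -9.62508777e-01,
        -1.57754491e-01],
       [ 0.00000000e+00,  0.00000000e+00,  0.00000000e+00,
         1.00000000e+00]])} -0.0188
```

View pics/scene0.png

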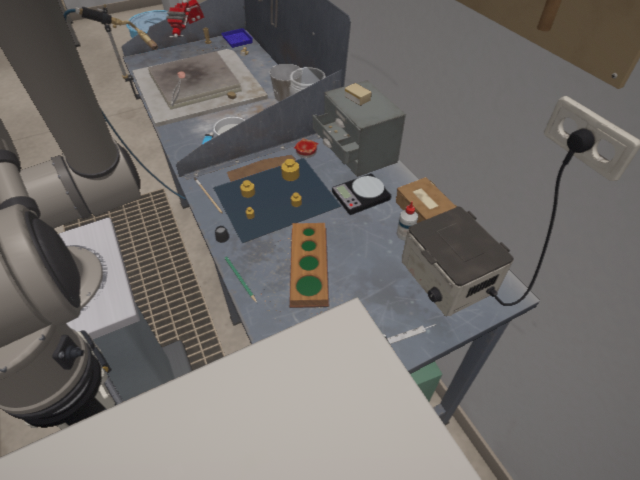

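View pics/side0.png

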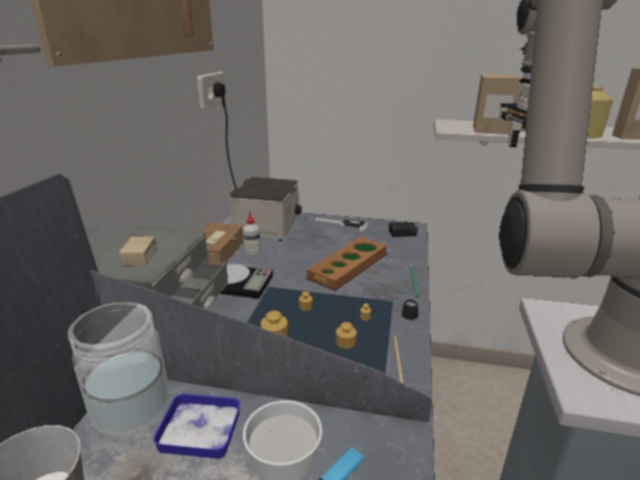

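The scene view shows the 500 at (290,168), 200 at (247,187), 100 at (296,199) and 50 at (250,212). The wells run from (309,231) for the smallest to (309,287) for the largest. The side view shows the same layout, with a low sloping divider to the left of the weights.

```bash
cat > h.py <<'E'
from cell import *
import cv2,numpy as np
from scipy.spatial.transform import Rotation as R
def pose(n):
    c=get_calibration(n)
    return c["intrinsics"],R.from_euler('xyz',c["orientation"]).as_matrix(),c["origin"]
def plane(u,v,z,n):
    K,A,o=pose(n); r=A@np.array([(u-K[0,2])/K[0,0],-(v-K[1,2])/K[1,1],-1]); return o+r*(z-o[2])/r[2]
def cloud(d,n):
    K,A,o=pose(n); v,u=np.mgrid[:480,:640]
    P=np.stack([(u-K[0,2])/K[0,0]*d,-(v-K[1,2])/K[1,1]*d,-d],-1); return P@A.T+o
def blobs(m,amin):
    k,l,s,c=cv2.connectedComponentsWithStats(m.astype(np.uint8)); return [(s[i],c[i],l==i) for i in range(1,k) if s[i][4]>=amin]
E
python3 - <<'E'
from h import *
for n in ("scene","side"):
    f=np.load(n+"0.npz");p,d=f['p'],f['d'];h=cv2.cvtColor(p,cv2.COLOR_RGB2HSV);P=cloud(d,n)
    inb=(P[...,0]>.2)&(P[...,0]<.8)&(P[...,1]>-.5)&(P[...,1]<.45)&(P[...,2]<.08)&(d>0)
    y=(h[...,0]>15)&(h[...,0]<32)&(h[...,1]>150)&(h[...,2]>90)&inb
    g=(h[...,0]>45)&(h[...,0]<90)&(h[...,1]>120)&inb
    for s,c,m in blobs(y,15): 
        Q=P[m]; z=np.percentile(Q[:,2],97); t=Q[Q[:,2]>z-.006]; print(n,'Y',s,c.round(1),'z',z.round(3),'top',t.mean(0).round(4),len(t),'mean',Q.mean(0).round(4))
    for s,c,m in blobs(g,25): print(n,'G',s,c.round(1),plane(*c,.0185,n).round(4),np.median(P[m],0).round(4))
    b=P[inb&(P[...,2]>.015)&(P[...,2]<.06)]
    np.save(n+"_b.npy",b)
    for s,c,m in blobs(inb&(P[...,2]>.012),150): print(n,'obj',s,c.round(0),np.percentile(P[m],2,axis=0).round(3),np.percentile(P[m],98,axis=0).round(3))
E
```

```text
scene Y [282 159  16  21 275] [289.7 169.4] z 0.053 top [0.6187 0.0826 0.0512] 49 mean [0.6147 0.0752 0.0321]
scene Y [241 181  13  15 134] [246.8 187.9] z 0.041 top [0.4908 0.0695 0.0393] 31 mean [0.4884 0.0655 0.0269]
scene Y [292 193   9  13  88] [295.8 199.3] z 0.037 top [ 0.5862 -0.0229  0.0346] 15 mean [ 0.5845 -0.0264  0.0221]
scene Y [247 208   6  10  40] [249.6 211.9] z 0.032 top [ 0.4651 -0.0125  0.0301] 10 mean [ 0.4647 -0.0139  0.0218]
scene G [304 229   9   6  40] [308.  231.8] [ 0.5647 -0.1369  0.0185] [ 0.5654 -0.1355  0.017 ]
scene G [302 242  13   8  83] [308.4 245.5] [ 0.5468 -0.1754  0.0185] [ 0.5478 -0.1743  0.0168]
scene G [300 257  17  13 159] [308.6 262.7] [ 0.5249 -0.2206  0.0185] [ 0.5254 -0.2191  0.017 ]
scene G [297 277  24  18 320] [308.5 285.4] [ 0.4977 -0.2756  0.0185] [ 0.498  -0.2746  0.017 ]
scene obj [273  80  18  20 251] [282.  89.] [0.731 0.407 0.015] [0.769 0.448 0.079]
scene obj [ 176  109  190   65 3340] [264. 144.] [ 0.363 -0.001  0.014] [0.791 0.227 0.079]
scene obj [319 115  36  36 404] [337. 134.] [0.762 0.051 0.054] [0.799 0.186 0.078]
scen
[... 1428 characters left out ...]
.038]
side obj [402 300  16  16 206] [410. 307.] [ 0.368 -0.054  0.013] [ 0.396 -0.024  0.031]
side obj [261 311  27  26 472] [275. 323.] [0.597 0.074 0.018] [0.64  0.109 0.055]
side obj [336 323  20  23 362] [346. 334.] [0.475 0.066 0.013] [0.507 0.092 0.043]
side obj [   84   341   348    94 12076] [252. 386.] [0.364 0.223 0.014] [0.785 0.346 0.079]
side obj [ 153  394   87   61 1609] [192. 426.] [0.612 0.26  0.012] [0.712 0.353 0.023]
side obj [ 243  401   79   79 4811] [282. 439.] [0.492 0.273 0.016] [0.583 0.367 0.047]
side obj [  43  433   36   47 1201] [ 60. 454.] [0.758 0.407 0.021] [0.799 0.425 0.079]
side obj [322 448  40  32 301] [342. 465.] [0.439 0.302 0.012] [0.476 0.349 0.014]
```

```bash
cat >> h.py <<'E'
def go(t,yaw=None,s=None):
    s=s or monitor.observe(); A=R.from_euler('xyz',s["tool_rot"]).as_matrix()
    sh=A.T@(np.array(t)-s["tool_pos"])*100
    sp=0 if yaw is None else -((yaw-np.degrees(s["tool_rot"][2])+180)%360-180)
    print('shift cm',sh.round(2),'spin',round(sp,1),'dist',np.linalg.norm(sh).round(2)); return sh
E
python3 - <<'E'
from h import *
go([.5,-.2,.25],64.2)
# obstacles for gripper body (z>.07) near 500
for n in("scene","side"):
    P=cloud(np.load(n+"0.npz")['d'],n).reshape(-1,3)
    q=P[(P[:,2]>.06)&(P[:,2]<.3)&(P[:,0]>.35)&(P[:,0]<.9)&(P[:,1]>-.1)&(P[:,1]<.3)]
    for x in np.arange(.4,.9,.05):
        r=q[(q[:,0]>=x)&(q[:,0]<x+.05)]
        if len(r)>4: print(n,round(x,2),len(r),np.percentile(r,[2,98],axis=0).round(3).tolist())
E
```

```text
shift cm [ 43.47 -20.69  -2.35] spin -49.8 dist 48.19
scene 0.4 121 [[0.402, 0.218, 0.06], [0.449, 0.226, 0.085]]
scene 0.45 200 [[0.451, 0.219, 0.061], [0.499, 0.227, 0.098]]
scene 0.5 275 [[0.501, 0.219, 0.061], [0.549, 0.227, 0.11]]
scene 0.55 343 [[0.551, 0.219, 0.061], [0.598, 0.227, 0.125]]
scene 0.6 403 [[0.601, 0.219, 0.061], [0.649, 0.227, 0.137]]
scene 0.65 460 [[0.651, 0.219, 0.062], [0.699, 0.227, 0.148]]
scene 0.7 1147 [[0.702, 0.003, 0.061], [0.748, 0.291, 0.157]]
scene 0.75 2001 [[0.753, -0.002, 0.063], [0.799, 0.227, 0.165]]
scene 0.8 1787 [[0.801, -0.003, 0.066], [0.849, 0.288, 0.184]]
scene 0.85 1928 [[0.85, -0.003, 0.068], [0.898, 0.296, 0.295]]
side 0.4 445 [[0.402, 0.223, 0.061], [0.449, 0.227, 0.087]]
side 0.45 721 [[0.451, 0.223, 0.061], [0.499, 0.226, 0.1]]
side 0.5 960 [[0.501, 0.223, 0.061], [0.549, 0.226, 0.113]]
side 0.55 1179 [[0.551, 0.223, 0.062], [0.599, 0.227, 0.126]]
side 0.6 1397 [[0.601, 0.223, 0.062], [0.649, 0.227, 0.138]]
side 0.65 1547 [[0.651, 0.223, 0.062], [0.699, 0.227, 0.15]]
side 0.7 3406 [[0.702, 0.016, 0.062], [0.748, 0.298, 0.159]]
side 0.75 4202 [[0.752, 0.004, 0.066], [0.799, 0.252, 0.17]]
side 0.8 5317 [[0.801, 0.007, 0.093], [0.85, 0.297, 0.185]]
side 0.85 5940 [[0.85, 0.021, 0.158], [0.893, 0.298, 0.297]]
```

send_rows(
  targets=[
    {"translation": [4.3, -2.1, -0.2], "spin": 0, "jaw": 1},
    {"translation": [8.6, -4.2, -0.5], "spin": 0, "jaw": 1},
    {"translation": [12.9, -6.3, -0.8], "spin": 0, "jaw": 1},
    {"translation": [17.2, -8.4, -1.0], "spin": 0, "jaw": 1},
    {"translation": [21.5, -10.5, -1.2], "spin": 0, "jaw": 1},
  ],
)

```text
time: 0.6
tool_pos: [0.3136, -0.352, 0.2386]
tool_rot: [-3.141, 0.0, 0.25]
contact_force: [0.3, -0.6, 0.2]
opening: 0.0919
grip_force: 0.0
```

send_rows(
  targets=[
    {"translation": [4.4, -2.1, -0.2], "spin": -8, "jaw": 1},
    {"translation": [8.8, -4.2, -0.5], "spin": -16, "jaw": 1},
    {"translation": [13.2, -6.3, -0.8], "spin": -24, "jaw": 1},
    {"translation": [17.6, -8.4, -1.0], "spin": -32, "jaw": 1},
    {"translation": [22.0, -10.2, -1.2], "spin": -40, "jaw": 1},
  ],
)

```text
time: 1.1
tool_pos: [0.5015, -0.1982, 0.2506]
tool_rot: [-3.141, 0.0, 0.955]
contact_force: [-0.4, -0.5, -0.3]
opening: 0.0916
grip_force: 0.0
```

send_rows(
  targets=[
    {"translation": [0, 0, 0], "spin": -5, "jaw": 1},
    {"translation": [0, 0, 0], "spin": -9.8, "jaw": 1},
    {"translation": [0, 0, 0], "spin": -9.8, "jaw": 1},
    {"translation": [0, 0, 0], "spin": -9.8, "jaw": 1},
    {"translation": [0, 0, 0], "spin": -9.8, "jaw": 1},
  ],
)

```text
time: 1.6
tool_pos: [0.5001, -0.2004, 0.2507]
tool_rot: [-3.141, 0.0, 1.118]
contact_force: [0.3, 0.8, -0.3]
opening: 0.0921
grip_force: 0.0
```

```bash
cat >> h.py <<'E'
def wcloud(d,s):
    c=get_calibration("wrist");K=c["intrinsics"];v,u=np.mgrid[:480,:640]
    D=wray(u,v,K); P=D/(-D[...,2:])*d[...,None]
    A=R.from_euler('xyz',s["tool_rot"]).as_matrix(); H=c["hand_eye"]
    return (P@H[:3,:3].T+H[:3,3])@A.T+s["tool_pos"]
def wray(u,v,K):
    x=np.asarray(u)-K[0,2];y=np.asarray(v)-K[1,2];r=np.hypot(x,y)+1e-9;t=r/K[0,0]
    return np.stack([np.sin(t)*x/r,-np.sin(t)*y/r,-np.cos(t)],-1)
def wplane(u,v,z,s):
    c=get_calibration("wrist");H=c["hand_eye"];A=R.from_euler('xyz',s["tool_rot"]).as_matrix()
    o=A@H[:3,3]+s["tool_pos"]; r=wray(u,v,c["intrinsics"])@H[:3,:3].T@A.T
    return o+r*((z-o[2])/r[...,2])[...,None]
def wpix(X,s):
    c=get_calibration("wrist");H=c["hand_eye"];A=R.from_euler('xyz',s["tool_rot"]).as_matrix();K=c["intrinsics"]
    p=((np.asarray(X)-s["tool_pos"])@A-H[:3,3])@H[:3,:3]
    q=np.stack([p[...,0],-p[...,1],-p[...,2]],-1);r=np.hypot(q[...,0],q[...,1]);t=np.arctan2(r,q[...,2])
    return q[...,:2]/(r+1e-12)[...,None]*(K[0,0]*t)[...,None]+K[:2,2]
def wshot(tag):
    s=monitor.observe();p,d=read_camera("wrist");cv2.imwrite(f"pics/{tag}.png",p[:,:,::-1]);np.savez(tag+".npz",p=p,d=d);return s,p,d
def seg(s,p,d):
    h=cv2.cvtColor(p,cv2.COLOR_RGB2HSV);P=wcloud(d,s)
    inb=(P[...,0]>.35)&(P[...,0]<.67)&(P[...,1]>-.35)&(P[...,1]<.14)&(P[...,2]<.07)&(d>0)
    y=(h[...,0]>12)&(h[...,0]<34)&(h[...,1]>140)&(h[...,2]>70)&inb&(P[...,1]>-.08)
    g=(h[...,0]>45)&(h[...,0]<90)&(h[...,1]>110)&inb
    for b,c,m in blobs(y,80):
        Q=P[m];z=np.percentile(Q[:,2],98);t=Q[Q[:,2]>z-.005];v,u=np.where(m&(P[...,2]>z-.005))
        print('Y',b,c.round(1),'z',z.round(4),'top depth',t.mean(0).round(4),'plane',wplane(u,v,z-.001,s).mean(0).round(4))
    for b,c,m in blobs(g,80):
        v,u=np.where(m);W=wplane(u,v,np.full(len(u),.0185),s)[:,:2].astype(np.float32);e=cv2.minEnclosingCircle(W)
        print('G',b,c.round(1),'mean',W.mean(0).round(4),'circ',np.round(e[0],4),round(e[1],4),np.median(P[m],0).round(4))
    return P
E
python3 - <<'E'
from h import *
s,p,d=wshot("w1"); print(s["tool_pos"],s["tool_rot"]); seg(s,p,d)
E
```

```text
[ 0.50009322 -0.20037653  0.25065173] [-3.14146322e+00  4.24223060e-05  1.11766245e+00]
G [336 211  34  16 305] [352.1 218.8] mean [ 0.518  -0.2319] circ [ 0.5207 -0.2273] 0.018 [ 0.5173 -0.2326  0.0182]
G [ 329  241   47   43 1569] [351.9 261.8] mean [ 0.4971 -0.2769] circ [ 0.4969 -0.277 ] 0.0263 [ 0.4971 -0.2768  0.0182]
```

View pics/w1.png

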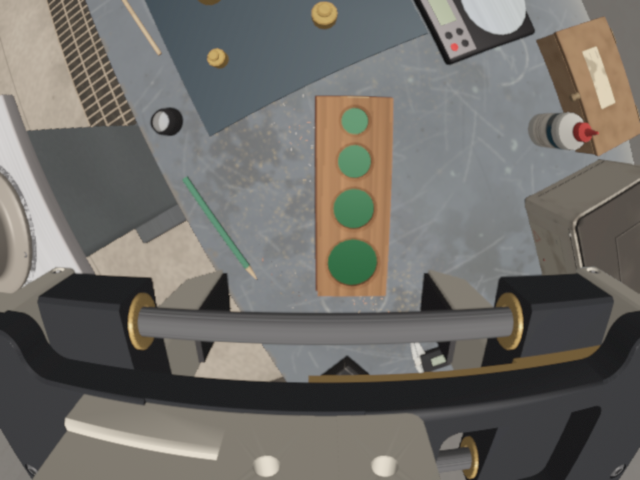

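The wells are in clear view in a near-vertical line, at (354,121), (354,161), (353,209) and (352,262). The weights are at the top edge: the 50 at (217,58), the 100 at (324,14), and the 200 at (210,0), cut off. I'll loosen the green threshold and work out the next move.

```bash
sed -i 's/h\[...,1\]>110)&inb/h[...,1]>60)\&inb/' h.py
python3 - <<'E'
from h import *
f=np.load("w1.npz"); s=monitor.observe(); seg(s,f['p'],f['d'])
go([.52,-.02,.25],64.2)
E
```

```text
G [342 108  26  26 518] [354.5 120.6] mean [ 0.5652 -0.1381] circ [ 0.5651 -0.1379] 0.0136 [ 0.5651 -0.1381  0.0184]
G [338 145  33  32 798] [354. 161.] mean [ 0.5464 -0.1764] circ [ 0.5464 -0.1764] 0.017 [ 0.5463 -0.1765  0.0184]
G [183 177  66  91 613] [214.8 221.7] mean [ 0.38   -0.1681] circ [ 0.3787 -0.1691] 0.0611 [ 0.3753 -0.169   0.0069]
G [ 334  189   39   39 1187] [353.2 208.1] mean [ 0.5241 -0.2219] circ [ 0.5242 -0.2219] 0.0214 [ 0.5241 -0.2218  0.0183]
G [ 328  240   49   45 1686] [351.9 261.7] mean [ 0.4971 -0.2767] circ [ 0.4971 -0.2771] 0.0272 [ 0.4971 -0.2767  0.0183]
shift cm [17.09 -6.1   0.07] spin -0.1 dist 18.15
```

send_rows(
  targets=[
    {"translation": [4, -1.4, 0], "spin": 0, "jaw": 1},
    {"translation": [8, -2.9, 0], "spin": 0, "jaw": 1},
    {"translation": [12, -4.3, 0], "spin": 0, "jaw": 1},
    {"translation": [17, -6.1, 0], "spin": 0, "jaw": 1},
    {"translation": [17, -6.1, 0], "spin": 0, "jaw": 1},
  ],
)

```text
time: 2.15
tool_pos: [0.5194, -0.0159, 0.251]
tool_rot: [-3.141, -0.002, 1.124]
contact_force: [-0.4, -0.4, 0.3]
opening: 0.0917
grip_force: 0.0
```

Run:
```python
from h import *
s,p,d=wshot("w2"); print(s["tool_pos"],s["tool_rot"],s["qvel"].max()); seg(s,p,d)
```

```text
[ 0.51941152 -0.01592859  0.25095805] [-3.14119339e+00 -1.78103139e-03  1.12379426e+00] 0.009525506803779676
G [396 270  21  19 330] [406.2 279. ] mean [ 0.565 -0.139] circ [ 0.5651 -0.1387] 0.0129 [ 0.5649 -0.139   0.0182]
G [391 301  26  11 222] [403.7 306.6] mean [ 0.5494 -0.1711] circ [ 0.5479 -0.1748] 0.0156 [ 0.5498 -0.1709  0.0181]
G [383 343  33  18 445] [398.6 350.6] mean [ 0.5214 -0.2276] circ [ 0.5238 -0.2229] 0.0208 [ 0.5206 -0.2278  0.0182]
G [266 344  37  38 231] [283.8 362.8] mean [ 0.3829 -0.1809] circ [ 0.3839 -0.1816] 0.0358 [ 0.3775 -0.187   0.0069]
```

View pics/w2.png

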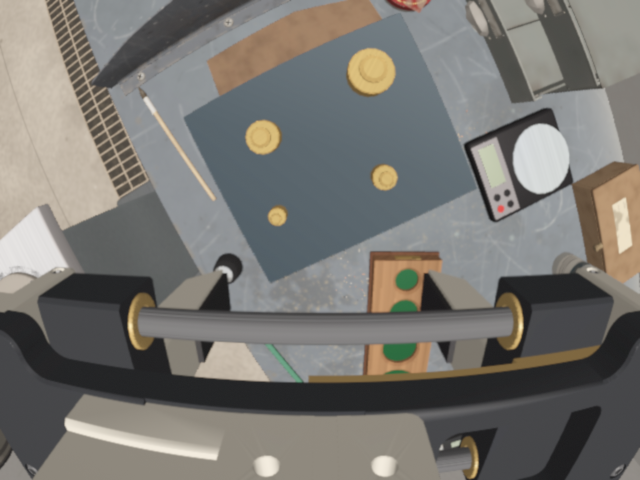

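All four weights are visible: 500 (371,72), 200 (263,137), 100 (385,178), 50 (277,216). The open drawer is near (540,80), just beyond the 500. I'll fit the tops by height.

```bash
cat >> h.py <<'E'
W={500:(.618,.084,.034,.051,.024),200:(.491,.073,.025,.039,.018),100:(.586,-.019,.022,.034,.0135),50:(.465,-.011,.020,.030,.010)}
def fitw(s,d):
    P=wcloud(d,s)
    for k,(x,y,hb,ht,r) in W.items():
        n=np.hypot(P[...,0]-x,P[...,1]-y)<r+.015
        o=[]
        for z in (.003+hb,.003+ht):
            v,u=np.where(n&(abs(P[...,2]-z)<.003)&(d>0))
            if len(u)<5: o.append(None);continue
            q=wplane(u,v,np.full(len(u),z),s)[:,:2].astype(np.float32);c=cv2.minEnclosingCircle(q);o+= [q.mean(0).round(4),np.round(c[0],4),round(c[1],4),len(u)]
        print(k,o)
E
python3 - <<'E'
from h import *
f=np.load("w2.npz");s=monitor.observe();fitw(s,f['d']);go([.618,.084,.12],0)
E
```

```text
500 [array([0.6179, 0.0828], dtype=float32), array([0.6198, 0.0836]), 0.0241, 1077, array([0.6197, 0.0836], dtype=float32), array([0.6197, 0.0835]), 0.0139, 548]
200 [array([0.4928, 0.0706], dtype=float32), array([0.4917, 0.0711]), 0.0182, 579, array([0.4921, 0.0714], dtype=float32), array([0.4919, 0.0714]), 0.0104, 302]
100 [array([ 0.5863, -0.0207], dtype=float32), array([ 0.5868, -0.0217]), 0.0137, 313, array([ 0.5873, -0.022 ], dtype=float32), array([ 0.5875, -0.022 ]), 0.0076, 160]
50 [array([ 0.4677, -0.0103], dtype=float32), array([ 0.4663, -0.0109]), 0.0101, 163, array([ 0.4663, -0.0108], dtype=float32), array([ 0.4648, -0.0137]), 0.0038, 90]
shift cm [13.45  4.47 13.1 ] spin 64.4 dist 19.3
```

send_rows(
  targets=[
    {"translation": [2.7, 0.9, 1], "spin": -8, "jaw": 1},
    {"translation": [5.4, 1.8, 2], "spin": -16, "jaw": 1},
    {"translation": [8.1, 2.7, 3], "spin": -24, "jaw": 1},
    {"translation": [10.8, 3.6, 4], "spin": -32, "jaw": 1},
    {"translation": [13.4, 4.5, 5], "spin": -40, "jaw": 1},
  ],
)

```text
time: 2.7
tool_pos: [0.6194, 0.0794, 0.2002]
tool_rot: [-3.142, 0.001, 1.821]
contact_force: [0.3, -1.3, -0.2]
opening: 0.092
grip_force: 0.0
```

send_rows(
  targets=[
    {"translation": [0, 0, 0], "spin": -8, "jaw": 1},
    {"translation": [0, 0, 0], "spin": -16, "jaw": 1},
    {"translation": [0, 0, 0], "spin": -24, "jaw": 1},
    {"translation": [0, 0, 0], "spin": -32, "jaw": 1},
    {"translation": [0, 0, 0], "spin": -40, "jaw": 1},
  ],
)

```text
time: 3.2
tool_pos: [0.6187, 0.0784, 0.2005]
tool_rot: [-3.141, 0.0, 2.519]
contact_force: [0.8, 0.8, 0.8]
opening: 0.0918
grip_force: 0.0
```

send_rows(
  targets=[
    {"translation": [0, 0, 0], "spin": -8, "jaw": 1},
    {"translation": [0, 0, 0], "spin": -16, "jaw": 1},
    {"translation": [0, 0, 0], "spin": -24, "jaw": 1},
    {"translation": [0, 0, 0], "spin": -32, "jaw": 1},
    {"translation": [0, 0, 0], "spin": -35.6, "jaw": 1},
  ],
)

```text
time: 3.7
tool_pos: [0.6187, 0.0784, 0.2006]
tool_rot: [-3.141, -0.0, 3.14]
contact_force: [0.1, 0.7, -0.7]
opening: 0.0918
grip_force: 0.0
```

Run:
```python
from h import *
s,p,d=wshot("w3"); print(s["tool_pos"],s["tool_rot"]); fitw(s,d); go([.6197,.0836,.014],180,s)
```

```text
[0.61865011 0.0783808  0.20056183] [-3.14097962e+00 -1.41896823e-04  3.13972851e+00]
500 [array([0.617 , 0.0861], dtype=float32), array([0.6195, 0.0862]), 0.0242, 1350, array([0.6192, 0.0864], dtype=float32), array([0.6192, 0.0863]), 0.0138, 737]
200 [array([0.4929, 0.0738], dtype=float32), array([0.4918, 0.0735]), 0.0182, 761, array([0.4919, 0.0739], dtype=float32), array([0.4918, 0.074 ]), 0.0106, 425]
100 [array([ 0.5864, -0.0175], dtype=float32), array([ 0.587 , -0.0193]), 0.0137, 364, array([ 0.5868, -0.0191], dtype=float32), array([ 0.587 , -0.0191]), 0.0083, 213]
50 [array([ 0.4677, -0.0068], dtype=float32), array([ 0.4664, -0.0083]), 0.01, 209, array([ 0.4664, -0.0081], dtype=float32), array([ 0.4666, -0.0083]), 0.0057, 116]
shift cm [-0.11  0.53 18.66] spin -0.1 dist 18.66
```

send_rows(
  targets=[
    {"translation": [0, 0.6, 3], "spin": 0, "jaw": 1},
    {"translation": [0, 0.6, 7], "spin": 0, "jaw": 1},
    {"translation": [0, 0.6, 11], "spin": 0, "jaw": 1},
    {"translation": [0, 0.6, 14.5], "spin": 0, "jaw": 1},
    {"translation": [0, 0.6, 17], "spin": 0, "jaw": 1},
  ],
)

```text
time: 4.25
tool_pos: [0.6174, 0.0848, 0.028]
tool_rot: [-3.141, -0.003, 3.134]
contact_force: [0.1, 0.6, -0.3]
opening: 0.0921
grip_force: 0.0
```

send_rows(
  targets=[
    {"translation": [0, 0, 1], "spin": 0, "jaw": 1},
    {"translation": [0, 0, 1.7], "spin": 0, "jaw": 1},
    {"translation": [0, 0, 1.7], "spin": 0, "jaw": 1},
    {"translation": [0, 0, 1.7], "spin": 0, "jaw": 0.8},
    {"translation": [0, 0, 1.7], "spin": 0, "jaw": 0.65},
  ],
)

```text
time: 4.75
tool_pos: [0.6193, 0.0864, 0.0152]
tool_rot: [-3.142, 0.003, 3.137]
contact_force: [-0.1, 0.2, -0.7]
opening: 0.08
grip_force: 0.0
```

Run:
```python
from h import *
s=monitor.observe(); print(s["tool_pos"],s["tool_rot"],s["opening"]); go([.6185,.085,.0135],180,s)
```

```text
[0.6193373  0.08641517 0.01515193] [-3.14152015e+00  2.54671535e-03  3.13738510e+00] 0.07997625062780754
shift cm [ 0.08 -0.14  0.16] spin -0.2 dist 0.23
```

send_rows(
  targets=[
    {"translation": [0, 0, 0.1], "spin": 0, "jaw": 0.55},
    {"translation": [0, 0, 0.1], "spin": 0, "jaw": 0.5},
    {"translation": [0, 0, 0.1], "spin": 0, "jaw": 0.4},
    {"translation": [0, 0, 0.1], "spin": 0, "jaw": 0.4},
    {"translation": [0, 0, 0.1], "spin": 0, "jaw": 0.4},
  ],
  force=30,
)

```text
time: 5.25
tool_pos: [0.6185, 0.0866, 0.0128]
tool_rot: [-3.142, 0.0, 3.138]
contact_force: [-1.1, 0.9, 0.9]
opening: 0.0478
grip_force: 30.0
```

send_rows(
  targets=[
    {"translation": [0, 0, 0.1], "spin": 0, "jaw": 0.4},
    {"translation": [0, 0, 0], "spin": 0, "jaw": 0.4},
    {"translation": [0, 0, -0.5], "spin": 0, "jaw": 0.4},
    {"translation": [0, 0, -1.5], "spin": 0, "jaw": 0.4},
    {"translation": [0, 0, -3], "spin": 0, "jaw": 0.4},
  ],
)

```text
time: 5.75
tool_pos: [0.6175, 0.0864, 0.0424]
tool_rot: [-3.141, -0.003, 3.138]
contact_force: [0.3, 0.3, -4.6]
opening: 0.0477
grip_force: 30.0
```

Run:
```python
from h import *
s=monitor.observe(); print(s["tool_pos"],s["tool_rot"],s["opening"],s["grip_force"],s["contact_force"]); go([.4963,-.2755,.10],180,s)
```

```text
[0.61750928 0.0864185  0.04236698] [-3.14141213e+00 -2.75769275e-03  3.13760445e+00] 0.04765606791122193 29.999223947525024 [ 0.30387624  0.28789753 -4.59244979]
shift cm [ 11.99 -36.24  -5.72] spin -0.2 dist 38.6
```

send_rows(
  targets=[
    {"translation": [0.2, -0.6, -3], "spin": 0, "jaw": 0.4},
    {"translation": [1.2, -3.6, -5.5], "spin": 0, "jaw": 0.4},
    {"translation": [2.6, -7.8, -6], "spin": 0, "jaw": 0.4},
    {"translation": [4, -12, -6], "spin": 0, "jaw": 0.4},
    {"translation": [5.4, -16.3, -6], "spin": 0, "jaw": 0.4},
  ],
)

```text
time: 6.25
tool_pos: [0.5635, -0.0776, 0.1044]
tool_rot: [-3.141, 0.002, 3.138]
contact_force: [0.2, -0.7, -4.6]
opening: 0.0476
grip_force: 30.0
```

send_rows(
  targets=[
    {"translation": [1.4, -4.3, 0], "spin": 0, "jaw": 0.4},
    {"translation": [2.8, -8.6, 0], "spin": 0, "jaw": 0.4},
    {"translation": [4.2, -12.9, 0], "spin": 0, "jaw": 0.4},
    {"translation": [5.6, -17, 0], "spin": 0, "jaw": 0.4},
    {"translation": [6.6, -19.9, 0], "spin": 0, "jaw": 0.4},
  ],
)

```text
time: 6.75
tool_pos: [0.4961, -0.2779, 0.1041]
tool_rot: [-3.14, 0.001, 3.136]
contact_force: [0.6, 1.0, -4.6]
opening: 0.0473
grip_force: 30.0
```

send_rows(
  targets=[
    {"translation": [0, 0, 1], "spin": 0, "jaw": 0.4},
    {"translation": [0, 0, 2], "spin": 0, "jaw": 0.4},
    {"translation": [0, 0, 3], "spin": 0, "jaw": 0.4},
    {"translation": [0, 0, 3], "spin": 0, "jaw": 0.4},
    {"translation": [0, 0, 3], "spin": 0, "jaw": 0.4},
  ],
)

```text
time: 7.25
tool_pos: [0.4972, -0.274, 0.0725]
tool_rot: [3.141, -0.001, 3.139]
contact_force: [0.3, 0.3, -4.3]
opening: 0.0472
grip_force: 30.0
```

Run:
```python
from h import *
s,p,d=wshot("w4"); print(s["tool_pos"],s["tool_rot"],s["opening"]); seg(s,p,d); go([.4967,-.276,.0285],180,s)
```

```text
[ 0.49724178 -0.27396734  0.07247096] [ 3.14112455e+00 -6.72412118e-04  3.13916671e+00] 0.04717751957910349
G [ 393   56  175   13 1821] [478.   61.8] mean [ 0.3783 -0.1815] circ [ 0.3779 -0.1757] 0.0602 [ 0.3761 -0.1791  0.007 ]
G [ 277  211   91   57 2597] [319.8 233.3] mean [ 0.4846 -0.2776] circ [ 0.4975 -0.2766] 0.0277 [ 0.4844 -0.278   0.0183]
G [391 264  48  22 513] [415.5 272.2] mean [ 0.51  -0.218] circ [ 0.5116 -0.2183] 0.0159 [ 0.5099 -0.2176  0.0183]
shift cm [ 0.05 -0.21  4.4 ] spin -0.1 dist 4.4
```

View pics/w4.png

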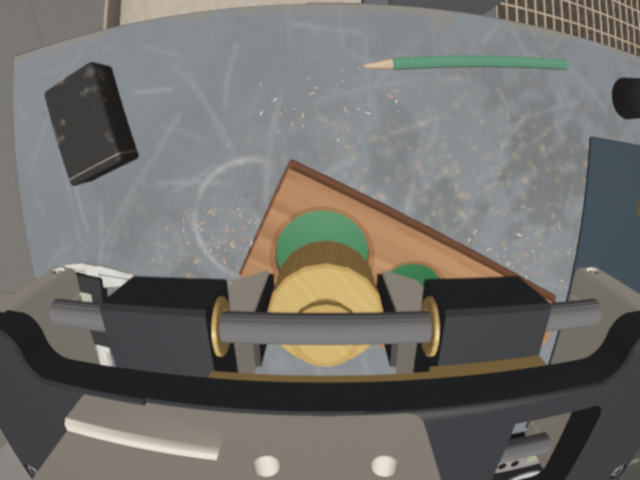

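The 500 hangs over its well: green spans columns 277–367 and the weight is centred at about 325. I'll lower it with a small correction.

send_rows(
  targets=[
    {"translation": [0, -0.1, 1], "spin": 0, "jaw": 0.4},
    {"translation": [0, -0.2, 2], "spin": 0, "jaw": 0.4},
    {"translation": [0, -0.2, 3], "spin": 0, "jaw": 0.4},
    {"translation": [0, -0.2, 3.5], "spin": 0, "jaw": 0.4},
    {"translation": [0, -0.2, 3.5], "spin": 0, "jaw": 0.4},
  ],
)

```text
time: 7.8
tool_pos: [0.4963, -0.2766, 0.0364]
tool_rot: [3.14, -0.002, 3.137]
contact_force: [0.7, 1.2, -4.1]
opening: 0.0476
grip_force: 30.0
```

Run:
```python
from h import *
s=monitor.observe(); print(s["tool_pos"],s["contact_force"]); go([.497,-.2763,.0285],180,s)
s=monitor.observe(); print(s["tool_pos"])
```

```text
[ 0.49625642 -0.2766121   0.03641306] [ 0.67014782  1.15749237 -4.14414582]
shift cm [-0.08  0.03  0.79] spin -0.2 dist 0.8
[ 0.49625642 -0.2766121   0.03641306]
```

send_rows(
  targets=[
    {"translation": [0, 0, 0.3], "spin": 0, "jaw": 0.4},
    {"translation": [0, 0, 0.6], "spin": 0, "jaw": 0.4},
    {"translation": [0, 0, 0.75], "spin": 0, "jaw": 0.4},
    {"translation": [0, 0, 0.75], "spin": 0, "jaw": 0.4},
    {"translation": [0, 0, 0.75], "spin": 0, "jaw": 0.4},
  ],
)

```text
time: 8.3
tool_pos: [0.497, -0.2771, 0.0304]
tool_rot: [-3.141, 0.0, 3.138]
contact_force: [0.2, -0.2, -5.2]
opening: 0.0472
grip_force: 30.0
```

Run:
```python
from h import *
s=monitor.observe(); print(s["tool_pos"],s["contact_force"],s["torque"])
```

```text
[ 0.49701371 -0.27708854  0.03035266] [ 0.15383702 -0.16901888 -5.17756468] [ 0.06142538 -0.13361597  0.01615869]
```

send_rows(
  targets=[
    {"translation": [0, 0, 0.1], "spin": 0, "jaw": 0.4},
    {"translation": [0, 0, 0.2], "spin": 0, "jaw": 0.4},
    {"translation": [0, 0, 0.2], "spin": 0, "jaw": 0.4},
    {"translation": [0, 0, 0.2], "spin": 0, "jaw": 0.7},
    {"translation": [0, 0, 0.2], "spin": 0, "jaw": 0.7},
  ],
)

```text
time: 8.8
tool_pos: [0.4974, -0.2774, 0.0288]
tool_rot: [-3.141, 0.001, 3.138]
contact_force: [0.6, 0.9, -0.1]
opening: 0.0592
grip_force: 0.0
```

send_rows(
  targets=[
    {"translation": [0, 0, 0], "spin": 0, "jaw": 0.7},
    {"translation": [0, 0, -1], "spin": 0, "jaw": 0.75},
    {"translation": [0, 0, -3], "spin": 0, "jaw": 0.75},
    {"translation": [0, 0, -6], "spin": 0, "jaw": 0.75},
    {"translation": [0, 0, -9], "spin": 0, "jaw": 0.75},
  ],
)

```text
time: 9.3
tool_pos: [0.4969, -0.277, 0.1199]
tool_rot: [-3.142, 0.0, 3.138]
contact_force: [-0.0, 0.1, 0.6]
opening: 0.0683
grip_force: 0.0
```

Run:
```python
from h import *
s,p,d=wshot("w5"); print(s["tool_pos"],s["tool_rot"])
P=wcloud(d,s); m=(np.hypot(P[...,0]-.497,P[...,1]+.2765)<.04)&(d>0)
for z in (.0525,.0695):
    v,u=np.where(m&(abs(P[...,2]-z)<.004)); q=wplane(u,v,np.full(len(u),z),s)[:,:2].astype(np.float32);print(len(u),np.median(P[v,u,2]),q.mean(0),cv2.minEnclosingCircle(q))
go([.4915,.073,.16],180,s)
```

```text
[ 0.49685853 -0.27696515  0.11985322] [-3.14153884e+00  1.02897762e-05  3.13754545e+00]
2510 0.0520836285791581 [ 0.4937995  -0.27769822] ((0.4978000223636627, -0.27783089876174927), 0.024153772741556168)
1541 0.06866795513705569 [ 0.49715987 -0.27768138] ((0.49733445048332214, -0.27759280800819397), 0.01395410019904375)
shift cm [ 0.68 34.99 -4.02] spin -0.2 dist 35.23
```

View pics/w5.png

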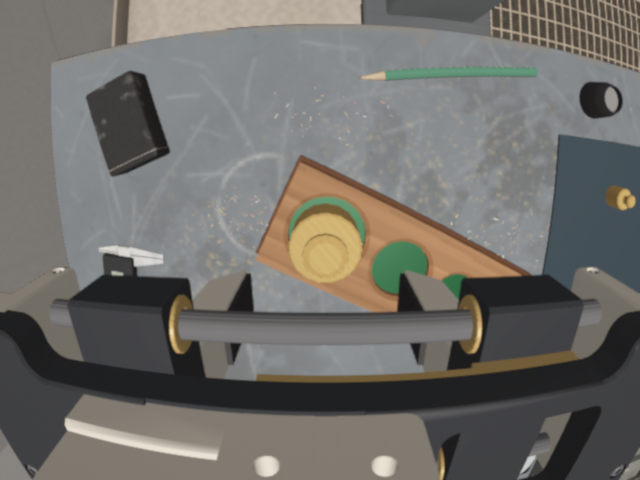

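The 500 is seated: its centre is at (.4975,-.2777) and its body top height matches the felt. Next is the 200.

send_rows(
  targets=[
    {"translation": [0.1, 3, -2], "spin": 8, "jaw": 0.75},
    {"translation": [0.2, 7.5, -4], "spin": 16, "jaw": 0.75},
    {"translation": [0.3, 12, -4], "spin": 24, "jaw": 0.75},
    {"translation": [0.4, 16.5, -4], "spin": 32, "jaw": 0.75},
    {"translation": [0.5, 21, -4], "spin": 40, "jaw": 0.75},
  ],
)

```text
time: 9.85
tool_pos: [0.4928, -0.0665, 0.1593]
tool_rot: [3.141, 0.002, 2.437]
contact_force: [0.6, -0.2, 0.5]
opening: 0.069
grip_force: 0.0
```

send_rows(
  targets=[
    {"translation": [3, 3.3, 0], "spin": 8, "jaw": 0.75},
    {"translation": [6, 6.6, 0], "spin": 16, "jaw": 0.75},
    {"translation": [9, 10, 0], "spin": 24, "jaw": 0.75},
    {"translation": [9, 10, 0], "spin": 32, "jaw": 0.75},
    {"translation": [9, 10, 0], "spin": 40, "jaw": 0.75},
  ],
)

```text
time: 10.35
tool_pos: [0.4882, 0.0683, 0.159]
tool_rot: [3.14, 0.0, 1.742]
contact_force: [1.1, -0.8, -0.0]
opening: 0.0687
grip_force: 0.0
```

send_rows(
  targets=[
    {"translation": [0, 0, 0], "spin": 8, "jaw": 0.75},
    {"translation": [0, 0, 0], "spin": 16, "jaw": 0.75},
    {"translation": [0, 0, 0], "spin": 24, "jaw": 0.75},
    {"translation": [0, 0, 0], "spin": 32, "jaw": 0.75},
    {"translation": [0, 0, 0], "spin": 35.6, "jaw": 0.75},
  ],
)

```text
time: 10.85
tool_pos: [0.4885, 0.0664, 0.159]
tool_rot: [3.14, -0.0, 1.119]
contact_force: [-0.5, -0.1, -0.1]
opening: 0.0688
grip_force: 0.0
```

Run:
```python
from h import *
s,p,d=wshot("w6"); print(s["tool_pos"],s["tool_rot"],s["opening"]); fitw(s,d); go([.4916,.0727,.0135],64.2,s)
```

```text
[0.48846551 0.06639574 0.15899258] [ 3.14043176e+00 -4.31041565e-04  1.11858798e+00] 0.06876932714551133
500 [None, None]
200 [array([0.4924, 0.0758], dtype=float32), array([0.4914, 0.0744]), 0.0182, 932, array([0.4919, 0.0744], dtype=float32), array([0.4919, 0.0742]), 0.0104, 518]
100 [array([ 0.5856, -0.0156], dtype=float32), array([ 0.587 , -0.0186]), 0.0136, 390, array([ 0.5866, -0.0188], dtype=float32), array([ 0.5857, -0.0195]), 0.0077, 198]
50 [array([ 0.4673, -0.0052], dtype=float32), array([ 0.4661, -0.0087]), 0.0098, 208, array([ 0.467 , -0.0059], dtype=float32), array([ 0.4664, -0.0074]), 0.0058, 83]
shift cm [ 7.000e-01 -1.000e-02  1.455e+01] spin -0.1 dist 14.57
```

send_rows(
  targets=[
    {"translation": [0.8, -0.1, 3], "spin": 0, "jaw": 0.75},
    {"translation": [0.8, -0.1, 7], "spin": 0, "jaw": 0.75},
    {"translation": [0.8, -0.1, 11], "spin": 0, "jaw": 0.75},
    {"translation": [0.8, -0.1, 13.5], "spin": 0, "jaw": 0.7},
    {"translation": [0.8, -0.1, 14.6], "spin": 0, "jaw": 0.6},
  ],
)

```text
time: 11.4
tool_pos: [0.4897, 0.074, 0.0105]
tool_rot: [-3.139, 0.001, 1.125]
contact_force: [-0.5, 0.2, 1.1]
opening: 0.0601
grip_force: 0.0
```

send_rows(
  targets=[
    {"translation": [0, 0, 0], "spin": 0, "jaw": 0.5},
    {"translation": [0, 0, 0], "spin": 0, "jaw": 0.4},
    {"translation": [0, 0, 0], "spin": 0, "jaw": 0.35},
    {"translation": [0, 0, 0], "spin": 0, "jaw": 0.3},
    {"translation": [0, 0, 0], "spin": 0, "jaw": 0.3},
  ],
  force=20,
)

```text
time: 11.9
tool_pos: [0.4919, 0.074, 0.0136]
tool_rot: [3.139, -0.001, 1.123]
contact_force: [-0.6, 0.6, 7.5]
opening: 0.0355
grip_force: 20.0
```

Run:
```python
from h import *
s=monitor.observe(); print(s["tool_pos"],s["opening"],s["grip_force"]); go([.5242,-.2222,.09],64.2,s)
```

```text
[0.49188273 0.07404902 0.01363846] 0.03545076359783793 20.00520944595337
shift cm [-25.3   15.75  -7.62] spin 0.2 dist 30.76
```

send_rows(
  targets=[
    {"translation": [0, 0, -0.5], "spin": 0, "jaw": 0.3},
    {"translation": [0, 0, -2.5], "spin": 0, "jaw": 0.3},
    {"translation": [0, 0, -6], "spin": 0, "jaw": 0.3},
    {"translation": [-1, 0.6, -8.5], "spin": 0, "jaw": 0.3},
    {"translation": [-4, 2.5, -9], "spin": 0, "jaw": 0.3},
  ],
)

```text
time: 12.4
tool_pos: [0.4974, 0.0285, 0.1055]
tool_rot: [3.137, -0.002, 1.127]
contact_force: [1.0, -0.6, -2.5]
opening: 0.0355
grip_force: 20.0
```

send_rows(
  targets=[
    {"translation": [-4.2, 2.6, 0], "spin": 0, "jaw": 0.3},
    {"translation": [-8.4, 5.2, 0], "spin": 0, "jaw": 0.3},
    {"translation": [-12.6, 7.8, 0], "spin": 0, "jaw": 0.3},
    {"translation": [-16.8, 10.4, 0], "spin": 0, "jaw": 0.3},
    {"translation": [-20, 12.4, 0], "spin": 0, "jaw": 0.3},
  ],
)

```text
time: 12.9
tool_pos: [0.5211, -0.2097, 0.1026]
tool_rot: [3.141, 0.0, 1.122]
contact_force: [1.7, 0.0, -2.5]
opening: 0.0355
grip_force: 20.0
```

send_rows(
  targets=[
    {"translation": [-1.3, 0.8, 0], "spin": 0, "jaw": 0.3},
    {"translation": [-1.3, 0.8, 1], "spin": 0, "jaw": 0.3},
    {"translation": [-1.3, 0.8, 2], "spin": 0, "jaw": 0.3},
    {"translation": [-1.3, 0.8, 2], "spin": 0, "jaw": 0.3},
    {"translation": [-1.3, 0.8, 2], "spin": 0, "jaw": 0.3},
  ],
)

```text
time: 13.4
tool_pos: [0.5226, -0.2202, 0.0817]
tool_rot: [-3.14, -0.0, 1.125]
contact_force: [-1.3, -0.2, -1.0]
opening: 0.0354
grip_force: 20.0
```

Run:
```python
from h import *
s,p,d=wshot("w7"); print(s["tool_pos"],s["opening"]);seg(s,p,d); go([.5242,-.2222,.029],64.2,s)
```

```text
[ 0.52262873 -0.22024453  0.08169404] 0.03544023863012229
G [ 306   76   47   46 1663] [328.6  98.5] mean [ 0.5651 -0.138 ] circ [ 0.5651 -0.1381] 0.0137 [ 0.5651 -0.138   0.0183]
G [ 300  142   57   57 2557] [327.9 169.9] mean [ 0.5463 -0.1763] circ [ 0.5463 -0.1763] 0.0172 [ 0.5464 -0.1763  0.0183]
G [ 72 196  68  97 966] [104.9 243.7] mean [ 0.3833 -0.1503] circ [ 0.3806 -0.1503] 0.0411 [ 0.3739 -0.1504  0.0066]
G [ 293  219   69   47 2064] [327.7 240.2] mean [ 0.5274 -0.2157] circ [ 0.5239 -0.2221] 0.0216 [ 0.529  -0.215   0.0182]
shift cm [-0.11  0.24  5.27] spin 0.3 dist 5.28
```

View pics/w7.png

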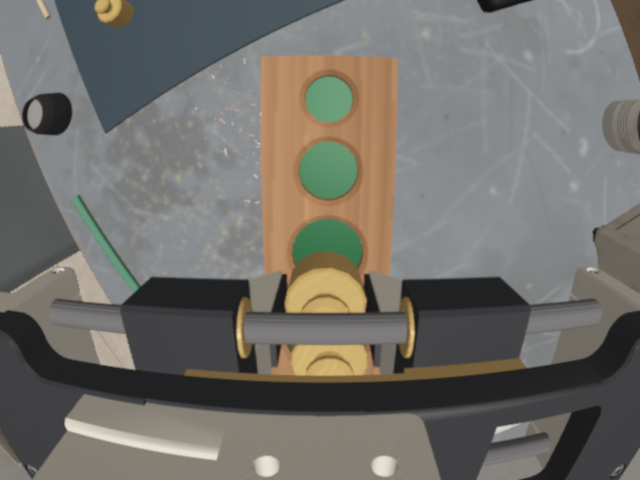

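The 200 is centred over its well: green is at column 328 and the weight at about 327. Lowering.

send_rows(
  targets=[
    {"translation": [-0.1, 0.2, 1.5], "spin": 0, "jaw": 0.3},
    {"translation": [-0.1, 0.2, 3], "spin": 0, "jaw": 0.3},
    {"translation": [-0.1, 0.2, 4], "spin": 0, "jaw": 0.3},
    {"translation": [-0.1, 0.2, 4.6], "spin": 0, "jaw": 0.3},
    {"translation": [-0.1, 0.2, 4.6], "spin": 0, "jaw": 0.3},
  ],
)

```text
time: 13.95
tool_pos: [0.524, -0.2233, 0.0357]
tool_rot: [-3.14, -0.0, 1.124]
contact_force: [-0.4, 0.4, -2.3]
opening: 0.0352
grip_force: 20.0
```

send_rows(
  targets=[
    {"translation": [0, 0, 0.3], "spin": 0, "jaw": 0.3},
    {"translation": [0, 0, 0.6], "spin": 0, "jaw": 0.3},
    {"translation": [0, 0, 0.6], "spin": 0, "jaw": 0.3},
    {"translation": [0, 0, 0.6], "spin": 0, "jaw": 0.3},
    {"translation": [0, 0, 0.6], "spin": 0, "jaw": 0.3},
  ],
)

```text
time: 14.45
tool_pos: [0.5244, -0.2239, 0.0304]
tool_rot: [3.141, 0.0, 1.123]
contact_force: [0.2, -1.2, -1.9]
opening: 0.0356
grip_force: 20.0
```

Run:
```python
from h import *
s=monitor.observe(); print(s["tool_pos"],s["contact_force"]); go([.5242,-.2222,.029],64.2,s)
```

```text
[ 0.52438966 -0.22389005  0.03043294] [ 0.23238369 -1.22909253 -1.94099842]
shift cm [ 0.14 -0.09  0.14] spin 0.2 dist 0.22
```

send_rows(
  targets=[
    {"translation": [0.1, 0, 0.1], "spin": 0, "jaw": 0.3},
    {"translation": [0.1, 0, 0.2], "spin": 0, "jaw": 0.3},
    {"translation": [0.1, 0, 0.2], "spin": 0, "jaw": 0.3},
    {"translation": [0.1, 0, 0.2], "spin": 0, "jaw": 0.5},
    {"translation": [0.1, 0, 0.2], "spin": 0, "jaw": 0.6},
  ],
)

```text
time: 14.95
tool_pos: [0.525, -0.223, 0.0285]
tool_rot: [3.141, 0.0, 1.123]
contact_force: [0.6, -0.3, -0.4]
opening: 0.0471
grip_force: 0.0
```

send_rows(
  targets=[
    {"translation": [0, 0, 0], "spin": 0, "jaw": 0.6},
    {"translation": [0, 0, -1], "spin": 0, "jaw": 0.6},
    {"translation": [0, 0, -3], "spin": 0, "jaw": 0.6},
    {"translation": [0, 0, -6], "spin": 0, "jaw": 0.6},
    {"translation": [0, 0, -9], "spin": 0, "jaw": 0.6},
  ],
)

```text
time: 15.45
tool_pos: [0.5246, -0.2228, 0.1196]
tool_rot: [-3.141, 0.0, 1.123]
contact_force: [0.1, -0.0, -0.3]
opening: 0.0553
grip_force: 0.0
```

```bash
cat >> h.py <<'E'
def chk(s,d,k,x,y):
    hb,ht,r=W[k][2:]; P=wcloud(d,s)
    m=(np.hypot(P[...,0]-x,P[...,1]-y)<r+.012)&(d>0)
    for z in (.0185+hb,.0185+ht):
        v,u=np.where(m&(abs(P[...,2]-z)<.003))
        if len(u)<5: print(k,'none');continue
        q=wplane(u,v,np.full(len(u),z),s)[:,:2].astype(np.float32);c=cv2.minEnclosingCircle(q);print(k,len(u),'dz',np.round(np.median(P[v,u,2])-z,4),q.mean(0),np.round(c[0],4),round(c[1],4))
E
python3 - <<'E'
from h import *
s,p,d=wshot("w8"); print(s["tool_pos"],s["opening"]);chk(s,d,200,.524,-.222);chk(s,d,500,.497,-.277); go([.587,-.019,.14],64.2,s)
E
```

```text
[ 0.52456011 -0.22276913  0.11959426] 0.055259148263791066
200 1329 dz -0.0004 [ 0.5269175  -0.22053033] [ 0.5257 -0.2231] 0.0183
200 770 dz -0.0007 [ 0.5258269  -0.22288953] [ 0.5258 -0.2227] 0.0105
500 673 dz -0.0005 [ 0.5045614 -0.2651604] [ 0.4991 -0.2761] 0.024
500 356 dz -0.0006 [ 0.49650565 -0.28203908] [ 0.4978 -0.2794] 0.0123
shift cm [21.07 -3.19 -2.04] spin 0.2 dist 21.41
```

The 200 is seated. Next is the 100.

send_rows(
  targets=[
    {"translation": [4.2, -0.6, -2], "spin": 0, "jaw": 0.6},
    {"translation": [8.4, -1.3, -2], "spin": 0, "jaw": 0.6},
    {"translation": [12.6, -1.9, -2], "spin": 0, "jaw": 0.6},
    {"translation": [16.8, -2.5, -2], "spin": 0, "jaw": 0.6},
    {"translation": [21, -3.2, -2], "spin": 0, "jaw": 0.6},
  ],
)

```text
time: 16.0
tool_pos: [0.5873, -0.0181, 0.139]
tool_rot: [3.14, -0.0, 1.123]
contact_force: [0.5, 0.6, 0.3]
opening: 0.0553
grip_force: 0.0
```

send_rows(
  targets=[
    {"translation": [0, 0, 1], "spin": 0, "jaw": 0.6},
    {"translation": [0, 0, 2], "spin": 0, "jaw": 0.6},
    {"translation": [0, 0, 3], "spin": 0, "jaw": 0.6},
    {"translation": [0, 0, 3], "spin": 0, "jaw": 0.6},
    {"translation": [0, 0, 3], "spin": 0, "jaw": 0.6},
  ],
)

```text
time: 16.5
tool_pos: [0.5864, -0.0209, 0.1079]
tool_rot: [-3.141, 0.0, 1.121]
contact_force: [0.8, 0.5, 0.1]
opening: 0.0553
grip_force: 0.0
```

Run:
```python
from h import *
s,p,d=wshot("w9"); print(s["tool_pos"],s["tool_rot"],s["opening"]); fitw(s,d); go([.587,-.019,.013],64.2,s)
```

```text
[ 0.5864452  -0.02093661  0.10788578] [-3.14088088e+00  3.86744032e-04  1.12140806e+00] 0.055285935578237036
500 [None, None]
200 [None, None]
100 [array([ 0.5888, -0.0173], dtype=float32), array([ 0.5876, -0.0192]), 0.0137, 718, array([ 0.5878, -0.0193], dtype=float32), array([ 0.5878, -0.0197]), 0.0079, 416]
50 [None, None]
shift cm [ 0.2  -0.03  9.49] spin 0.1 dist 9.49
```

send_rows(
  targets=[
    {"translation": [0.2, 0, 3], "spin": 0, "jaw": 0.6},
    {"translation": [0.2, 0, 6], "spin": 0, "jaw": 0.6},
    {"translation": [0.2, 0, 8.5], "spin": 0, "jaw": 0.6},
    {"translation": [0.2, 0, 9.5], "spin": 0, "jaw": 0.6},
    {"translation": [0.2, 0, 9.5], "spin": 0, "jaw": 0.5},
  ],
)

```text
time: 17.05
tool_pos: [0.587, -0.0182, 0.0124]
tool_rot: [-3.14, 0.001, 1.123]
contact_force: [0.4, 0.6, -0.2]
opening: 0.0503
grip_force: 0.0
```

send_rows(
  targets=[
    {"translation": [0, 0, 0], "spin": 0, "jaw": 0.4},
    {"translation": [0, 0, 0], "spin": 0, "jaw": 0.3},
    {"translation": [0, 0, 0], "spin": 0, "jaw": 0.2},
    {"translation": [0, 0, 0], "spin": 0, "jaw": 0.2},
    {"translation": [0, 0, 0], "spin": 0, "jaw": 0.2},
  ],
  force=12,
)

```text
time: 17.55
tool_pos: [0.5884, -0.018, 0.0144]
tool_rot: [3.139, -0.0, 1.123]
contact_force: [-0.9, -0.9, 7.0]
opening: 0.0266
grip_force: 12.0
```

Run:
```python
from h import *
s=monitor.observe(); print(s["tool_pos"],s["opening"],s["grip_force"]); go([.5464,-.1764,.08],64.2,s)
```

```text
[ 0.58835678 -0.01802461  0.01441933] 0.026574869196320964 12.003388702869415
shift cm [-16.09   3.08  -6.56] spin 0.2 dist 17.65
```

send_rows(
  targets=[
    {"translation": [0, 0, -0.5], "spin": 0, "jaw": 0.2},
    {"translation": [0, 0, -2.5], "spin": 0, "jaw": 0.2},
    {"translation": [0, 0, -5.5], "spin": 0, "jaw": 0.2},
    {"translation": [-2, 0.4, -7.5], "spin": 0, "jaw": 0.2},
    {"translation": [-6, 1.1, -7.5], "spin": 0, "jaw": 0.2},
  ],
)

```text
time: 18.05
tool_pos: [0.5738, -0.0757, 0.0915]
tool_rot: [3.135, -0.002, 1.127]
contact_force: [-0.1, 0.2, -1.1]
opening: 0.0265
grip_force: 12.0
```

send_rows(
  targets=[
    {"translation": [-4, 0.8, 0], "spin": 0, "jaw": 0.2},
    {"translation": [-8, 1.6, 0], "spin": 0, "jaw": 0.2},
    {"translation": [-10.1, 2, 0], "spin": 0, "jaw": 0.2},
    {"translation": [-10.1, 2, 1], "spin": 0, "jaw": 0.2},
    {"translation": [-10.1, 2, 1], "spin": 0, "jaw": 0.2},
  ],
)

```text
time: 18.55
tool_pos: [0.5448, -0.176, 0.0768]
tool_rot: [-3.139, -0.0, 1.122]
contact_force: [-0.4, 0.5, -1.0]
opening: 0.0263
grip_force: 12.0
```

Run:
```python
from h import *
s,p,d=wshot("w10"); print(s["tool_pos"],s["opening"],s["grip_force"]);seg(s,p,d); go([.5464,-.1764,.030],64.2,s)
```

```text
[ 0.54481436 -0.17600804  0.07679156] 0.02633596366776943 11.999828517436981
G [ 304  160   47   46 1659] [326.9 182.9] mean [ 0.565  -0.1383] circ [ 0.5649 -0.1383] 0.0136 [ 0.5649 -0.1382  0.0183]
G [ 299  227   56   43 1792] [326.6 247.8] mean [ 0.5475 -0.1742] circ [ 0.5461 -0.1768] 0.0171 [ 0.5484 -0.174   0.0182]
G [ 78 261  37  43 411] [ 95.3 282.7] mean [ 0.3824 -0.1262] circ [ 0.3831 -0.1267] 0.0201 [ 0.3715 -0.1268  0.0065]
G [131 335  14  17  93] [138.5 341.2] mean [ 0.3875 -0.1804] circ [ 0.3854 -0.1815] 0.008 [ 0.3774 -0.1837  0.0072]
shift cm [0.03 0.17 4.68] spin 0.1 dist 4.68
```

View pics/w10.png

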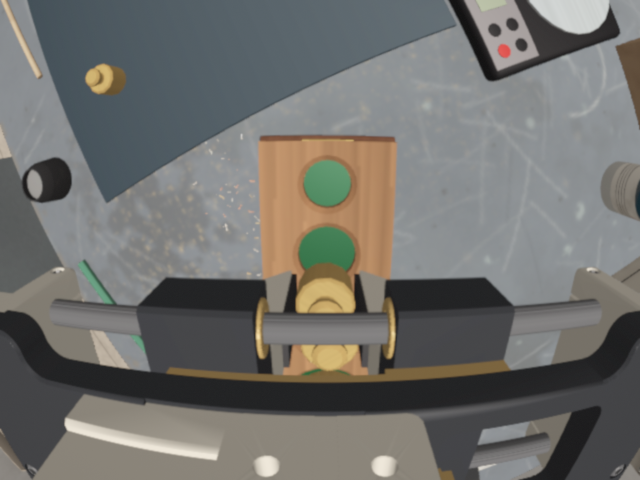

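The 100 is centred over its well (column 327). Lowering it, then releasing.

send_rows(
  targets=[
    {"translation": [0, 0.1, 1.5], "spin": 0, "jaw": 0.2},
    {"translation": [0, 0.1, 3], "spin": 0, "jaw": 0.2},
    {"translation": [0, 0.1, 4.1], "spin": 0, "jaw": 0.2},
    {"translation": [0, 0.1, 4.1], "spin": 0, "jaw": 0.2},
    {"translation": [0, 0.1, 4.1], "spin": 0, "jaw": 0.2},
  ],
)

```text
time: 19.1
tool_pos: [0.5471, -0.1762, 0.0373]
tool_rot: [-3.141, -0.0, 1.124]
contact_force: [0.1, -0.2, -1.1]
opening: 0.0264
grip_force: 12.0
```

send_rows(
  targets=[
    {"translation": [0, 0, 0.3], "spin": 0, "jaw": 0.2},
    {"translation": [0, 0, 0.5], "spin": 0, "jaw": 0.2},
    {"translation": [0, 0, 0.5], "spin": 0, "jaw": 0.2},
    {"translation": [0, 0, 0.5], "spin": 0, "jaw": 0.2},
    {"translation": [0, 0, 0.5], "spin": 0, "jaw": 0.2},
  ],
)

```text
time: 19.6
tool_pos: [0.5469, -0.177, 0.0324]
tool_rot: [3.141, 0.0, 1.123]
contact_force: [-0.7, 0.3, -0.2]
opening: 0.0264
grip_force: 12.0
```

Run:
```python
from h import *
s=monitor.observe(); print(s["tool_pos"],s["contact_force"]); go([.5464,-.1764,.0295],64.2,s)
```

```text
[ 0.54686356 -0.17698298  0.03238484] [-0.69309724  0.25888152 -0.21370186]
shift cm [ 0.03 -0.07  0.29] spin 0.2 dist 0.3
```

send_rows(
  targets=[
    {"translation": [0, 0, 0.1], "spin": 0, "jaw": 0.2},
    {"translation": [0, 0, 0.2], "spin": 0, "jaw": 0.2},
    {"translation": [0, 0, 0.3], "spin": 0, "jaw": 0.2},
    {"translation": [0, 0, 0.3], "spin": 0, "jaw": 0.2},
    {"translation": [0, 0, 0.3], "spin": 0, "jaw": 0.2},
  ],
)

```text
time: 20.1
tool_pos: [0.5468, -0.177, 0.0299]
tool_rot: [3.141, 0.0, 1.123]
contact_force: [-2.0, 1.1, 5.8]
opening: 0.0263
grip_force: 12.0
```

Run:
```python
from h import *
s=monitor.observe(); print(s["tool_pos"],s["contact_force"]); go([.5464,-.1764,.0295],64.2,s)
```

```text
[ 0.54679523 -0.17695714  0.02993158] [-2.00261041  1.11377856  5.83174437]
shift cm [ 0.03 -0.06  0.04] spin 0.2 dist 0.08
```

In contact (5.8 N), so I'll release it and lift away.

send_rows(
  targets=[
    {"translation": [0, 0, 0], "spin": 0, "jaw": 0.3},
    {"translation": [0, 0, 0], "spin": 0, "jaw": 0.4},
    {"translation": [0, 0, 0], "spin": 0, "jaw": 0.5},
    {"translation": [0, 0, -1], "spin": 0, "jaw": 0.5},
    {"translation": [0, 0, -3], "spin": 0, "jaw": 0.5},
  ],
)

```text
time: 20.6
tool_pos: [0.5459, -0.1765, 0.0586]
tool_rot: [-3.138, 0.0, 1.123]
contact_force: [0.0, 0.6, 0.3]
opening: 0.046
grip_force: 0.0
```

send_rows(
  targets=[
    {"translation": [0, 0, -2], "spin": 0, "jaw": 0.5},
    {"translation": [0, 0, -5], "spin": 0, "jaw": 0.5},
    {"translation": [0, 0, -7], "spin": 0, "jaw": 0.5},
    {"translation": [0, 0, -7], "spin": 0, "jaw": 0.5},
    {"translation": [0, 0, -7], "spin": 0, "jaw": 0.5},
  ],
)

```text
time: 21.1
tool_pos: [0.5468, -0.1769, 0.1295]
tool_rot: [3.141, 0.0, 1.123]
contact_force: [-0.5, -0.1, 0.1]
opening: 0.046
grip_force: 0.0
```

Run:
```python
from h import *
s,p,d=wshot("w11"); print(s["tool_pos"],s["opening"]);chk(s,d,100,.5464,-.1764);chk(s,d,200,.524,-.222);go([.4665,-.0085,.12],64.2,s)
```

```text
[ 0.54678734 -0.17687486  0.12952681] 0.04604138535148326
100 674 dz -0.0005 [ 0.547976   -0.17667185] [ 0.5471 -0.1786] 0.0137
100 398 dz -0.0007 [ 0.546923   -0.17837264] [ 0.5467 -0.1783] 0.0079
200 871 dz -0.0004 [ 0.52873147 -0.21661907] [ 0.526  -0.2224] 0.0177
200 254 dz -0.001 [ 0.52805    -0.21782865] [ 0.5275 -0.2197] 0.0096
shift cm [ 11.71 -14.52   0.94] spin 0.2 dist 18.68
```

The 100 is seated within 2 mm. Next is the 50.

send_rows(
  targets=[
    {"translation": [2.5, -3.1, 0], "spin": 0, "jaw": 0.5},
    {"translation": [5.5, -6.8, 0], "spin": 0, "jaw": 0.5},
    {"translation": [8.5, -10.5, 0.5], "spin": 0, "jaw": 0.5},
    {"translation": [11.7, -14.5, 2], "spin": 0, "jaw": 0.5},
    {"translation": [11.7, -14.5, 3.5], "spin": 0, "jaw": 0.5},
  ],
)

```text
time: 21.65
tool_pos: [0.4629, -0.0046, 0.0929]
tool_rot: [-3.137, 0.0, 1.127]
contact_force: [-0.3, -0.7, 0.2]
opening: 0.0462
grip_force: 0.0
```

send_rows(
  targets=[
    {"translation": [0, 0, 0], "spin": 0, "jaw": 0.5},
    {"translation": [0, 0, 0], "spin": 0, "jaw": 0.5},
    {"translation": [0, 0, 0], "spin": 0, "jaw": 0.5},
    {"translation": [0, 0, 0], "spin": 0, "jaw": 0.5},
    {"translation": [0, 0, 0], "spin": 0, "jaw": 0.5},
  ],
)

```text
time: 22.15
tool_pos: [0.4672, -0.0093, 0.0945]
tool_rot: [3.141, -0.0, 1.122]
contact_force: [-0.5, 0.3, 0.2]
opening: 0.0459
grip_force: 0.0
```

Run:
```python
from h import *
s,p,d=wshot("w12"); print(s["tool_pos"],s["opening"]); fitw(s,d); go([.4665,-.0085,.0135],64.2,s)
```

```text
[ 0.46715608 -0.00932628  0.09449929] 0.04587907843824674
500 [None, None]
200 [None, None]
100 [None, None]
50 [array([ 0.4671, -0.0066], dtype=float32), array([ 0.4662, -0.0082]), 0.0103, 432, array([ 0.4661, -0.0083], dtype=float32), array([ 0.4661, -0.0084]), 0.0058, 248]
shift cm [ 0.05 -0.1   8.1 ] spin 0.1 dist 8.1
```

send_rows(
  targets=[
    {"translation": [0, -0.1, 2.5], "spin": 0, "jaw": 0.5},
    {"translation": [0, -0.1, 5], "spin": 0, "jaw": 0.5},
    {"translation": [0, -0.1, 7], "spin": 0, "jaw": 0.5},
    {"translation": [0, -0.1, 8.1], "spin": 0, "jaw": 0.5},
    {"translation": [0, -0.1, 8.1], "spin": 0, "jaw": 0.4},
  ],
)

```text
time: 22.7
tool_pos: [0.4651, -0.0083, 0.0122]
tool_rot: [-3.139, 0.001, 1.123]
contact_force: [-0.2, -1.0, -0.3]
opening: 0.0415
grip_force: 0.0
```

send_rows(
  targets=[
    {"translation": [0, 0, 0], "spin": 0, "jaw": 0.3},
    {"translation": [0, 0, 0], "spin": 0, "jaw": 0.2},
    {"translation": [0, 0, 0], "spin": 0, "jaw": 0.1},
    {"translation": [0, 0, 0], "spin": 0, "jaw": 0.1},
    {"translation": [0, 0, 0], "spin": 0, "jaw": 0.1},
  ],
  force=10,
)

```text
time: 23.2
tool_pos: [0.4664, -0.0083, 0.014]
tool_rot: [3.14, -0.0, 1.123]
contact_force: [0.2, 0.5, 6.8]
opening: 0.0194
grip_force: 10.0
```

Run:
```python
from h import *
s=monitor.observe(); print(s["tool_pos"],s["opening"],s["grip_force"]); go([.5652,-.1383,.075],64.2,s)
```

```text
[ 0.46644507 -0.00832785  0.01401778] 0.019437746242225128 10.002484917640686
shift cm [-7.44 14.54 -6.07] spin 0.2 dist 17.43
```

send_rows(
  targets=[
    {"translation": [0, 0, -0.5], "spin": 0, "jaw": 0.1},
    {"translation": [0, 0, -2.5], "spin": 0, "jaw": 0.1},
    {"translation": [-0.5, 1, -5], "spin": 0, "jaw": 0.1},
    {"translation": [-2, 4, -6], "spin": 0, "jaw": 0.1},
    {"translation": [-4, 7.8, -6], "spin": 0, "jaw": 0.1},
  ],
)

```text
time: 23.7
tool_pos: [0.5197, -0.078, 0.0754]
tool_rot: [3.139, -0.001, 1.126]
contact_force: [1.4, -0.1, -0.1]
opening: 0.019
grip_force: 10.0
```

send_rows(
  targets=[
    {"translation": [-1.7, 3.4, 0], "spin": 0, "jaw": 0.1},
    {"translation": [-3.4, 6.7, 0], "spin": 0, "jaw": 0.1},
    {"translation": [-3.4, 6.7, 0], "spin": 0, "jaw": 0.1},
    {"translation": [-3.4, 6.7, 0], "spin": 0, "jaw": 0.1},
    {"translation": [-3.4, 6.7, 0], "spin": 0, "jaw": 0.1},
  ],
)

```text
time: 24.2
tool_pos: [0.5635, -0.1368, 0.073]
tool_rot: [-3.14, 0.0, 1.124]
contact_force: [-1.0, 0.3, -0.9]
opening: 0.0192
grip_force: 10.0
```

Run:
```python
from h import *
s,p,d=wshot("w13"); print(s["tool_pos"],s["opening"],s["grip_force"]);seg(s,p,d); go([.5652,-.1383,.0295],64.2,s)
```

```text
[ 0.5635281  -0.13676824  0.07296097] 0.019203951798161818 9.999990463256836
G [ 305  236   45   36 1233] [327.1 253.5] mean [ 0.5655 -0.1372] circ [ 0.5647 -0.1386] 0.0135 [ 0.566  -0.1372  0.0182]
G [ 99 332  41  38 360] [118.6 350.6] mean [ 0.3858 -0.1411] circ [ 0.3859 -0.1412] 0.0213 [ 0.3736 -0.1451  0.0064]
G [297 359  58  16 221] [319.3 365.4] mean [ 0.5252 -0.2092] circ [ 0.5259 -0.2176] 0.0201 [ 0.5229 -0.2074  0.0182]
shift cm [-0.07  0.22  4.35] spin 0.2 dist 4.35
```

View pics/w13.png

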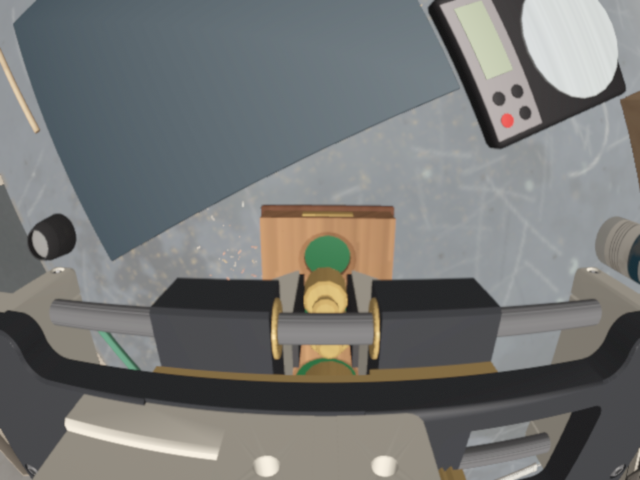

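The 50 is over its well (column 327), with the mat now empty. Lowering.

send_rows(
  targets=[
    {"translation": [-0.1, 0.2, 1.5], "spin": 0, "jaw": 0.1},
    {"translation": [-0.1, 0.2, 3], "spin": 0, "jaw": 0.1},
    {"translation": [-0.1, 0.2, 3.8], "spin": 0, "jaw": 0.1},
    {"translation": [-0.1, 0.2, 3.8], "spin": 0, "jaw": 0.1},
    {"translation": [-0.1, 0.2, 3.8], "spin": 0, "jaw": 0.1},
  ],
)

```text
time: 24.75
tool_pos: [0.5658, -0.1393, 0.0351]
tool_rot: [-3.141, 0.0, 1.124]
contact_force: [0.2, 0.2, -0.5]
opening: 0.0195
grip_force: 10.0
```

send_rows(
  targets=[
    {"translation": [0, 0, 0.2], "spin": 0, "jaw": 0.1},
    {"translation": [0, 0, 0.4], "spin": 0, "jaw": 0.1},
    {"translation": [0, 0, 0.5], "spin": 0, "jaw": 0.1},
    {"translation": [0, 0, 0.5], "spin": 0, "jaw": 0.1},
    {"translation": [0, 0, 0.5], "spin": 0, "jaw": 0.1},
  ],
)

```text
time: 25.25
tool_pos: [0.5659, -0.1395, 0.0303]
tool_rot: [3.141, 0.0, 1.123]
contact_force: [-1.5, -0.3, -1.1]
opening: 0.0194
grip_force: 10.0
```

Run:
```python
from h import *
s=monitor.observe(); print(s["tool_pos"],s["contact_force"]); go([.5651,-.1383,.0292],64.2,s)
```

```text
[ 0.56592027 -0.13948546  0.03029839] [-1.50600254 -0.26828426 -1.07880071]
shift cm [ 0.07 -0.13  0.11] spin 0.2 dist 0.18
```

send_rows(
  targets=[
    {"translation": [0.1, -0.1, 0.1], "spin": 0, "jaw": 0.1},
    {"translation": [0.1, -0.1, 0.2], "spin": 0, "jaw": 0.1},
    {"translation": [0.1, -0.1, 0.2], "spin": 0, "jaw": 0.1},
    {"translation": [0.1, -0.1, 0.2], "spin": 0, "jaw": 0.1},
    {"translation": [0.1, -0.1, 0.2], "spin": 0, "jaw": 0.2},
  ],
)

```text
time: 25.75
tool_pos: [0.5658, -0.1385, 0.0295]
tool_rot: [3.14, 0.0, 1.123]
contact_force: [-2.9, -0.7, 7.6]
opening: 0.0192
grip_force: 10.0
```

send_rows(
  targets=[
    {"translation": [0, 0, 0], "spin": 0, "jaw": 0.3},
    {"translation": [0, 0, 0], "spin": 0, "jaw": 0.45},
    {"translation": [0, 0, 0], "spin": 0, "jaw": 0.45},
    {"translation": [0, 0, -1], "spin": 0, "jaw": 0.45},
    {"translation": [0, 0, -3], "spin": 0, "jaw": 0.45},
  ],
)

```text
time: 26.25
tool_pos: [0.5644, -0.1377, 0.0575]
tool_rot: [-3.138, 0.0, 1.123]
contact_force: [0.5, -0.5, -0.1]
opening: 0.0415
grip_force: 0.0
```

send_rows(
  targets=[
    {"translation": [1, 0, -3], "spin": 0, "jaw": 0.45},
    {"translation": [3, 0, -7], "spin": 0, "jaw": 0.45},
    {"translation": [6, 0, -11], "spin": 0, "jaw": 0.45},
    {"translation": [9, 0, -15], "spin": 0, "jaw": 0.45},
    {"translation": [10, 0, -16], "spin": 0, "jaw": 0.45},
  ],
)

```text
time: 26.75
tool_pos: [0.6114, -0.0458, 0.2243]
tool_rot: [3.132, -0.003, 1.126]
contact_force: [-0.4, -0.9, 0.1]
opening: 0.0411
grip_force: 0.0
```

send_rows(
  targets=[
    {"translation": [-4, 0, 0], "spin": 0, "jaw": 0.45},
    {"translation": [-8, 0, 0], "spin": 0, "jaw": 0.45},
    {"translation": [-12, 0, 0], "spin": 0, "jaw": 0.45},
    {"translation": [-14, 0, 0], "spin": 0, "jaw": 0.45},
    {"translation": [-14, 0, 0], "spin": 0, "jaw": 0.45},
  ],
)

```text
time: 27.25
tool_pos: [0.5466, -0.1767, 0.218]
tool_rot: [-3.141, 0.001, 1.12]
contact_force: [-0.2, 1.2, -0.0]
opening: 0.0413
grip_force: 0.0
```

send_rows(
  targets=[
    {"translation": [0, 0, 0], "spin": 0, "jaw": 0.45},
    {"translation": [0, 0, 0], "spin": 0, "jaw": 0.45},
    {"translation": [0, 0, 0], "spin": 0, "jaw": 0.45},
    {"translation": [0, 0, 0], "spin": 0, "jaw": 0.45},
    {"translation": [0, 0, 0], "spin": 0, "jaw": 0.45},
  ],
)

```text
time: 27.75
tool_pos: [0.5483, -0.1736, 0.2182]
tool_rot: [-3.142, 0.0, 1.124]
contact_force: [0.3, 0.5, 0.3]
opening: 0.0409
grip_force: 0.0
```

Run:
```python
from h import *
s,p,d=wshot("w14"); print(s["tool_pos"],s["opening"])
for k,x,y in((50,.5651,-.1382),(100,.5464,-.1764),(200,.5241,-.222),(500,.4971,-.2768)): chk(s,d,k,x,y)
```

```text
[ 0.54828556 -0.17358564  0.21816239] 0.0409227518884345
50 237 dz -0.0005 [ 0.5664059  -0.13889623] [ 0.5659 -0.1397] 0.0102
50 123 dz -0.0005 [ 0.56598413 -0.13949025] [ 0.5651 -0.1412] 0.005
100 384 dz -0.0004 [ 0.54747677 -0.17689557] [ 0.5468 -0.1785] 0.0135
100 210 dz -0.0007 [ 0.54704255 -0.17872073] [ 0.547  -0.1786] 0.0078
200 621 dz -0.0004 [ 0.52697283 -0.2198696 ] [ 0.5257 -0.2229] 0.0182
200 348 dz -0.0008 [ 0.52583003 -0.2225653 ] [ 0.5259 -0.2226] 0.0107
500 206 dz -0.0007 [ 0.5067647  -0.25982136] [ 0.499 -0.276] 0.0243
500 9 dz -0.0016 [ 0.49385753 -0.28675705] [ 0.4942 -0.2869] 0.0045
```

View pics/w14.png

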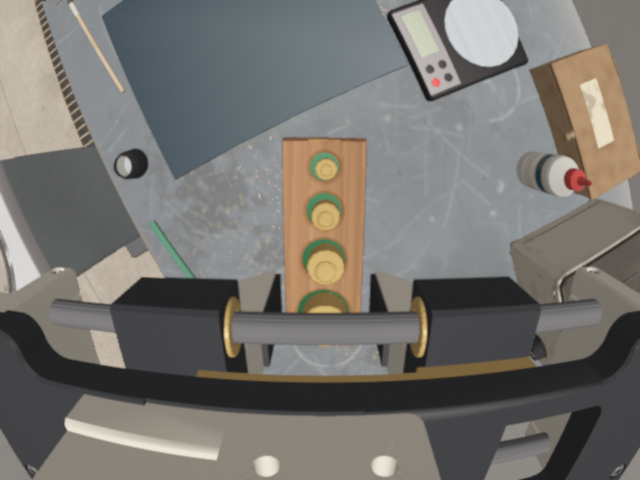

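All four weights stand upright in their own wells, at (325,168), (325,213), (325,264) and (325,318, partly hidden). Each is within about 2 mm of its well's centre and seated on the felt, and the arm is clear.

```bash
python3 -c "
from cell import job; print(job.hand_in())"
```

```text
the job is handed in; nothing more can be done
None
```

All four check weights stand upright in their own wells, smallest to largest, each within about 2–3 mm of its well's centre by the last camera measurements; the job was handed in at about 28 s of the 93 s allowed, though no verdict came back.

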